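Roll the edge trim home on a drawer front

TASK

Take the hand roller out of its tool stand and roll the trim strip down into the groove of the red drawer front, working from the end that is already home towards the loose end and bearing down firmly, but not so hard that you bruise the strip, until it lies flat on the edge along its whole length. Then hang the roller back upright in its pocket in the stand and let go. Touch the strip, the drawer front and its holders with the roller only, and leave the other things on the bench as they are.

Things in the scene. Friction and masses are not known exactly. Their poses are not given: they have to be found in the camera images.
- board: Red drawer front, 260 mm along its y, 22 mm thick (x), on edge in two fixed wedge holders (each 150 mm in x, 44 mm in y, 65 mm high, at y +-85 mm). Origin on the bench under its centre, z up. Its upper edge is 110 mm above the bench at both ends and hand-cut to a shallow hollow between, 3 to 6 mm deep. Along it lies a cream trim strip: lip 24 mm wide (x), 4 mm thick, tongue in a groove.
- started_end (a point): Middle of the board's bare upper edge at its -y end (robot's right), where the strip is already home: the strip's top is 4 mm above this point. Axes of the board. From here the strip rises to 2.5 to 3.5 mm proud at the other end. Its barbed tongue grips: a spot sinks only under some 9 to 11 N and stays where it is left; once home it is rigid. A press of more than 25 N bruises it.
- loose_end (a point): The same point of the bare edge at the board's +y end (robot's left), where the strip stands 2.5 to 3.5 mm proud (its black tongue shows under the lip); once home, its top there is 4 mm above this point. Axes of the board.
- roller: Hand roller, 165 mm high, about 0.34 kg, upright in the stand. Origin: middle of the wheel's underside; z up along the grip; x along the axle, so it rolls along its y (either way round). Black hard-rubber wheel 45 mm across, 36 mm wide, turns freely; steel fork 45 mm wide (x); steel shoulder plate; square wooden grip 26 x 26 mm (sides along x, y) from z 76 to 162 mm, best held near z 130 mm.
- shoulder (a point): Point on the roller's axis in the underside of its steel shoulder plate, 56 mm above the wheel's underside. The plate is 66 mm (x) by 34 mm (y), 8 mm thick. Axes of the roller.
- pocket (a point): Middle of the mouth of the roller's pocket, in the top face of the beech tool stand, 70 mm above the bench; axes of the stand. Stand: fixed, left or right of the board, 90 mm (x) by 160 mm (y), centred 35 mm towards -y from here. Pocket 54 x 54 mm, open down to the bench: wheel and fork (45 x 45 mm) hang in it, the shoulder plate rests on the rims on both x sides with its underside at this point.
- chisel: Loose chisel, 124 mm long, orange handle (24 mm thick) up, in the tool stand's hole 75 mm towards -y from the pocket; origin at its tip, 12 mm above the bench. On the board's other side, where the stand is not, a box of offcuts 100 x 150 x 50 mm is fixed.
- mallet: Loose wooden mallet lying on the bench, 180 mm long, head 55 x 100 x 55 mm; origin on the bench under its handle.
- tape: Loose grey tape measure, 66 x 34 x 60 mm; origin at its underside.
- pencil: Loose flat yellow carpenter's pencil, 150 x 14 x 8 mm; origin at its underside.
- glue: White glue bottle, 60 mm in diameter, 160 mm high, loose; origin at its underside.
- drink: Green drink bottle, 66 mm in diameter, 210 mm high, loose; origin at its underside.
- baluster: Turned wooden baluster lying on the bench, 400 mm along its y, 46 mm thick, loose; origin at its underside.
- seat0 (a joint): Height in m of the strip above its seat over length 1 of 10 (26 mm each along the board's y, centre at y = -117 mm; the home end); 0 = fully home, positive = proud.
- seat1 (a joint): Height in m of the strip above its seat over length 2 of 10 (26 mm each along the board's y, centre at y = -91 mm; counting from the home end); 0 = fully home, positive = proud.
- seat2 (a joint): Height in m of the strip above its seat over length 3 of 10 (26 mm each along the board's y, centre at y = -65 mm; counting from the home end); 0 = fully home, positive = proud.
- seat3 (a joint): Height in m of the strip above its seat over length 4 of 10 (26 mm each along the board's y, centre at y = -39 mm; counting from the home end); 0 = fully home, positive = proud.
- seat4 (a joint): Height in m of the strip above its seat over length 5 of 10 (26 mm each along the board's y, centre at y = -13 mm; counting from the home end); 0 = fully home, positive = proud.
- seat5 (a joint): Height in m of the strip above its seat over length 6 of 10 (26 mm each along the board's y, centre at y = 13 mm; counting from the home end); 0 = fully home, positive = proud.
- seat6 (a joint): Height in m of the strip above its seat over length 7 of 10 (26 mm each along the board's y, centre at y = 39 mm; counting from the home end); 0 = fully home, positive = proud.
- seat7 (a joint): Height in m of the strip above its seat over length 8 of 10 (26 mm each along the board's y, centre at y = 65 mm; counting from the home end); 0 = fully home, positive = proud.
- seat8 (a joint): Height in m of the strip above its seat over length 9 of 10 (26 mm each along the board's y, centre at y = 91 mm; counting from the home end); 0 = fully home, positive = proud.
- seat9 (a joint): Height in m of the strip above its seat over length 10 of 10 (26 mm each along the board's y, centre at y = 117 mm; the loose end); 0 = fully home, positive = proud.
There are look-alikes about, which are no part of the job. What is shaped like the roller but orange is not meant.

How it is judged:
By the outcome, as a careful person would: the job done as asked, in the order asked, and still so for the second after the job is handed in, with the robot touching nothing.
It also fails if it takes over 64 s, if anything falls off the work surface, if the arm or the gripper's body presses on something with over 40 N, if the wrist force passes 120 N, or if a joint passes its speed limit or range.

ROBOT

A 6-joint arm with a two-finger parallel gripper is mounted at the origin on the work surface. World frame = base frame: x ahead of the robot, y to its left, z up, the work surface at z = 0. Lengths are in mm, angles in rad, forces in N, time in s.
With the tool pointing down it reaches from about 275 to 1000 mm from the base axis. Payload 8.4 kg.
Tool frame: the origin (TCP) lies at the very end of the fingers, on their centre line; the grasp point (between the pads) lies behind it (r.grip_point_offset is the x of the grasp point in the tool frame, in mm); x points along the fingers, z is the direction in which the jaws open and shut, and the axes are right-handed (so a half turn about x gives the same grasp; the last joint's range is limited). The gripper opens to 85 mm and grips with 20 to 120 N. Pads are 22 mm wide; open, the fingers measure 114 mm over their backs; the gripper's body (76 mm by 85 mm) begins 54 mm behind the grasp point. The pads swing forward as they close: fully open they stand 13 mm farther back than shut.
Start: joints at [-1.323, 0.353, 1.633, -0, 1.155, -0.002], TCP at [154.505, -605.604, 231.281] pointing down, gripper open.
Joint ranges: [-2.63, 2.63], [-0.92, 2.1], [0.06, 2.66], [-1.3, 4.44], [0, 2.69], [-3.02, 3.02]. Speed limits (rad/s): [2.22, 2.22, 2.79, 3.14, 3.14, 3.14].

INTERFACE

Orientations are given as [roll, pitch, yaw] about the fixed x, y, z axes, in that order (R = Rz(yaw) Ry(pitch) Rx(roll)).
In Python, from rig import r, vision, order gives the robot as it stands. The module is installed in compiled form; this text tells all that it offers.
- The arm moves only by the tool step_arm, never from a script. Its argument "rows" is a list of rows, each a list of 7 numbers: the shift along the world's x, y, z in mm, then the turn, a rotation vector about the world's x, y, z in rad, then the finger opening in mm, from 0 to 85.4. A call has exactly 8 rows; each row is the pose to reach, as a shift and turn from the pose measured when the call began; what a row does not reach only later rows make up. A row lasts 1/8 s, in which the tool goes at most 62.5 mm and 10.7 degrees, less where a joint would pass 70% of its speed; a pose out of reach is approached as far as the arm can. A call with a gripper value outside its range is refused whole. The fingers move at their own pace and stop on an object; "force" is the grip in N (left out, the last holds). Time passes only in rows, so rows that repeat a pose let the fingers close, or fill a call up. It gives the time, the measured TCP pose, the force and the opening at its end, in the units of the state.
- r.sense(): the state, without advancing time (a new reading comes with each control period).
- vision.grab_frame(name): name is "scene" or "top" or "wrist"; returns (picture, depth): 480x640x3 uint8, red, green, blue; 480x640 float32, mm along the optical axis (not along the pixel's ray), 0 where there is no reading.
- vision.camera_info(name): a dict with "K" (3x3 intrinsics, pixels), "distortion" ([k1, k2, p1, p2, k3] as OpenCV has them; the pictures are not rectified), "origin" and "attitude" of the camera in the world; the wrist camera has in their place "tool_from_camera" (4x4, takes a point from camera to tool coordinates, whose origin is the TCP and whose axes are the tool frame's). Camera axes: x right, y down, z forward; pixel columns grow to the right and rows downward; lengths in mm; the calibration is good to about 2 mm. A picture is of the moment at which its call begins: read the wrist's pose just before it. camera_info takes no time and is no camera call.
- order.sign_off(): hands the job in, once; it reports no verdict.
The state is a dict: "clock": time; "qpos": joint angles; "qvel": joint speeds; "joint_efforts": joint torques, N m; "eef_pos": TCP position; "tcp_rot": TCP orientation; "contact_force": force on the tool from outside, world axes, zero at the start; "wrist_torque": the same for the moment, N m; "opening": opening from 0.0 (shut) to 1.0 (fully open).
Only numpy, scipy, OpenCV 4.12 (cv2) and the standard library are available. Lean on these libraries where they do the work, as an engineer would, in place of code of your own. Each camera call takes 0.05 s, during which the arm holds its last target.

## Working session

There is one attempt and no reset: what is moved stays moved. The work goes in short steps, Python scripts to look and compute and a tool call to move; the robot and the scene stay as the last step left them, time stands still between calls to the robot, and variables do not carry over. Pictures are saved under pics/ and viewed, and the job is handed in when it is done.

Besides the shell and the picture viewer there is one more tool, called after ">>>" by a JSON object that holds its "fn" and its "kwargs". step_arm: Moves the arm, as the interface text tells. Its arguments: {"type":"object","properties":{"rows":{"type":"array"},"force":{"type":"number"}},"required":["rows"]}

```bash
mkdir -p pics
cat > h.py <<'E'
import numpy as np, cv2
from rig import r, vision, order
from scipy.spatial.transform import Rotation as R
def grab(n,name):
    s=r.sense(); p,d=vision.grab_frame(n)
    cv2.imwrite(f'pics/{name}.png',p[:,:,::-1]); np.savez(f'pics/{name}.npz',p=p,d=d,pos=np.array(s['eef_pos']),rot=np.array(s['tcp_rot']))
    return p,d
E
python3 - <<'E'
from h import *
s=r.sense(); print(s, r.grip_point_offset)
for n in ('scene','top','wrist'):
    grab(n,n+'0'); print(n,vision.camera_info(n))
E
```

```text
{'clock': 0.0, 'qpos': array([-1.32342017e+00,  3.53628848e-01,  1.63413610e+00,  2.92096226e-05,
        1.15519078e+00, -2.37929198e-03]), 'qvel': array([-1.49194401e-03, -1.14631365e-03,  5.36965874e-05,  1.50964066e-03,
        7.59793041e-04, -3.13888824e-05]), 'joint_efforts': array([-7.49722996e-03, -6.05253839e+01, -3.42063832e+01, -2.55535442e-04,
        9.46454820e-03,  2.02545078e-05]), 'eef_pos': array([ 154.38498182, -605.1440366 ,  230.572889  ]), 'tcp_rot': array([3.11962273, 1.56943299, 1.79857004]), 'contact_force': array([-0.20968822,  1.30618005,  0.51882492]), 'wrist_torque': array([0.01787285, 0.00532644, 0.02318237]), 'opening': 0.9988542754458648} -18.700000000000003
scene {'K': array([[622.74279807,   0.        , 309.88922059],
       [  0.        , 622.74279807, 234.22182944],
       [  0.        ,   0.        ,   1.        ]]), 'distortion': array([-0.21482949,  0.        ,  0.        ,  0.        ,  0.        ]), 'origin': array([ 926.48875913, -632.73735247,  900.3913463 ]), 'attitude': array([-2.40346816,  0.00655259,  0.48526118])}
top {'K': array([[452
[... 269 characters left out ...]
502375, 846.67342244]), 'attitude': array([-3.07082642, -0.0146992 , -1.56958549])}
wrist {'K': array([[396.03590106,   0.        , 316.97836438],
       [  0.        , 396.03590106, 238.9619964 ],
       [  0.        ,   0.        ,   1.        ]]), 'distortion': array([-0.00187655,  0.        ,  0.        ,  0.        ,  0.        ]), 'tool_from_camera': array([[-6.72266815e-04, -3.06227120e-01,  9.51958244e-01,
        -1.43312104e+02],
       [ 1.27005176e-04, -9.51958478e-01, -3.06227105e-01,
         7.85279069e+01],
       [ 9.99999766e-01, -8.49626959e-05,  6.78862524e-04,
        -1.08558538e+00],
       [ 0.00000000e+00,  0.00000000e+00,  0.00000000e+00,
         1.00000000e+00]])}
```

View pics/scene0.png

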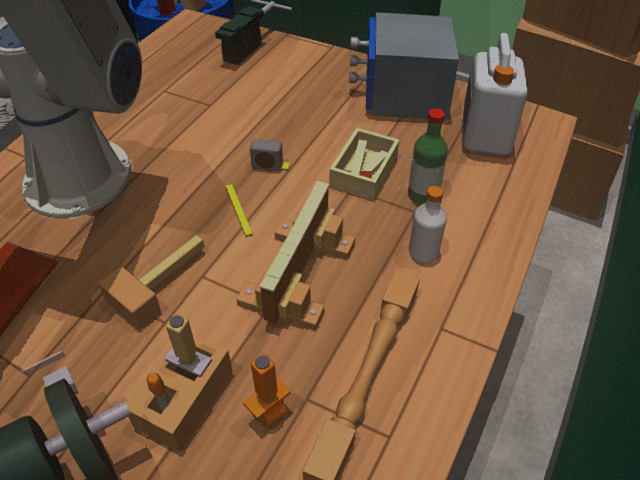

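View pics/top0.png

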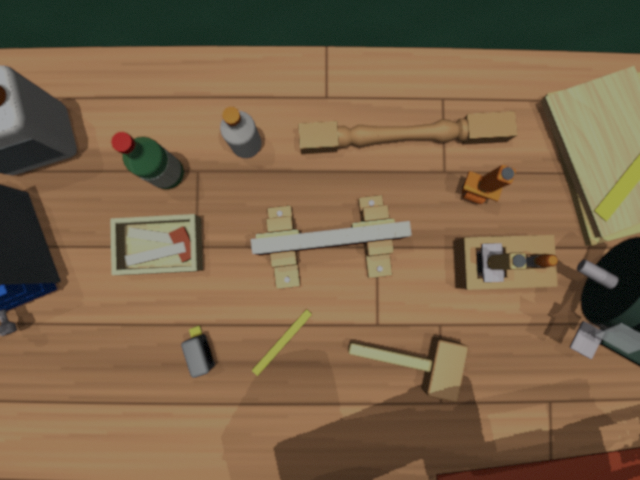

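View pics/wrist0.png

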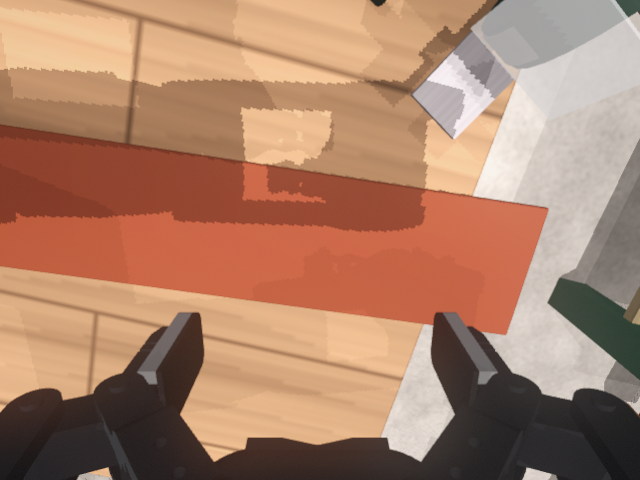

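The scene view shows the wooden-grip roller at (182,340) in the stand, with the chisel at (157,390) and the orange decoy at (264,385). In the top view the stand is at (510,262) and the strip runs from (252,243) to (410,230). The wrist view shows only the bench and a red plank. Next I'll measure these with depth.

```bash
cat >> h.py <<'E'
def cloud(name,cam,frame=None):
    z=np.load(f'pics/{name}.npz'); d=z['d'].astype(float); p=z['p']; ci=vision.camera_info(cam)
    vv,uu=np.mgrid[0:480,0:640]
    n=cv2.undistortPoints(np.stack([uu.ravel(),vv.ravel()],1).astype(np.float64).reshape(-1,1,2),ci['K'],ci['distortion']).reshape(480,640,2)
    P=np.dstack([n[...,0]*d,n[...,1]*d,d])
    if cam=='wrist':
        T=ci['tool_from_camera']; P=P@T[:3,:3].T+T[:3,3]
        P=P@R.from_euler('xyz',z['rot']).as_matrix().T+z['pos']
    else:
        P=P@R.from_euler('xyz',ci['attitude']).as_matrix().T+ci['origin']
    P[d==0]=np.nan
    return P,p
def proj(pts,cam,pose=None):
    ci=vision.camera_info(cam); Rm=R.from_euler('xyz',ci['attitude']).as_matrix()
    q=(np.asarray(pts,float)-ci['origin'])@Rm
    return cv2.projectPoints(q.reshape(-1,1,3),np.zeros(3),np.zeros(3),ci['K'],ci['distortion'])[0].reshape(-1,2)
E
python3 - <<'E'
from h import *
for cam in('top','scene'):
    P,p=cloud(cam+'0',cam)
    print(cam)
    def rect(m,n):
        q=P[m]; 
        if len(q)<20: print(n,len(q)); return
        c,s,a=cv2.minAreaRect(q[:,:2].astype(np.float32)); print(n,len(q),'c',np.round(c,1),'size',np.round(s,1),'ang',round(a,2),'z med',np.round(np.median(q[:,2]),1),'med',np.round(np.median(q,axis=0),1))
    x,y,z=P[...,0],P[...,1],P[...,2]
    near=(x>330)&(x<620)
    print('bench z',np.nanmedian(z[(abs(z)<15)&near&(abs(y)<250)]))
    rect((z>102)&(z<125)&near&(abs(y)<220),'strip')
    st=near&(y<-200)&(y>-460)
    rect((z>64)&(z<74)&st&(x<570),'standtop')
    rect((z>78)&(z<90)&st&(x<530),'shoulder')
    rect((z>165)&(z<185)&st&(x<530),'griptop')
    rect((z>95)&(z<170)&st&(x<530)&(y>-345),'grip')
    rect((z>95)&(z<200)&st&(x<530)&(y<-345),'chis')
    rect((z>155)&(z<200)&st&(x>530),'orange')
E
```

```text
top
bench z -0.33853084572160697
strip 2371 c [565.7  -8.3] size [ 24.4 260.2] ang 6.78 z med 112.6 med [565.6  -8.1 112.6]
standtop 2915 c [ 519.7 -349.4] size [230.7 112.2] ang 81.04 z med 69.6 med [ 515.8 -331.8   69.6]
shoulder 243 c [ 494.3 -363. ] size [195.3  59.9] ang 70.25 z med 80.3 med [ 497.  -303.    80.3]
griptop 905 c [ 477.9 -378.1] size [232.   80.1] ang 59.34 z med 176.3 med [ 442.1 -441.8  176.3]
grip 199 c [ 521.4 -275. ] size [17.1  3.7] ang 4.66 z med 134.5 med [ 521.  -275.2  134.5]
chis 3499 c [ 460.3 -425.8] size [184.1  94.3] ang 21.12 z med 135.3 med [ 440.5 -441.5  135.3]
orange 120 c [ 534.6 -285.3] size [ 8.3 26.9] ang 2.32 z med 175.1 med [ 534.  -281.7  175.1]
scene
bench z 0.6090393105343992
strip 1844 c [565.   -8.8] size [ 25.8 263.4] ang 6.84 z med 112.9 med [567.1 -23.8 112.9]
standtop 3220 c [ 525.5 -322.8] size [ 90.9 162.6] ang 1.11 z med 70.4 med [ 537.8 -339.3   70.4]
shoulder 134 c [ 496.8 -374.5] size [167.7  60.2] ang 71.34 z med 79.5 med [ 507.3 -299.1   79.5]
griptop 300 c [ 476.6 -377.4] size [226.8  78.1] ang 60.28 z med 177.3 med [ 517.1 -299.9  177.3]
grip 186 c [ 521.8 -300.5] size [16.3  3.9] ang 3.16 z med 136.4 med [ 523.  -300.5  136.4]
chis 1422 c [ 459.1 -428.3] size [181.4  93.5] ang 19.29 z med 133.8 med [ 464.5 -435.   133.8]
orange 227 c [ 535.  -288.5] size [10.  25.1] ang 0.06 z med 171.8 med [ 536.6 -290.6  171.8]
```

Run:
```python
from h import *
a=cv2.imread('pics/top0.png')[210:300,440:580]; b=cv2.imread('pics/scene0.png')[300:460,100:300]
cv2.imwrite('pics/c1.png',cv2.resize(a,None,fx=5,fy=5)); cv2.imwrite('pics/c2.png',cv2.resize(b,None,fx=3.7,fy=3.7))
```

```text
(no output)
```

View pics/c1.png

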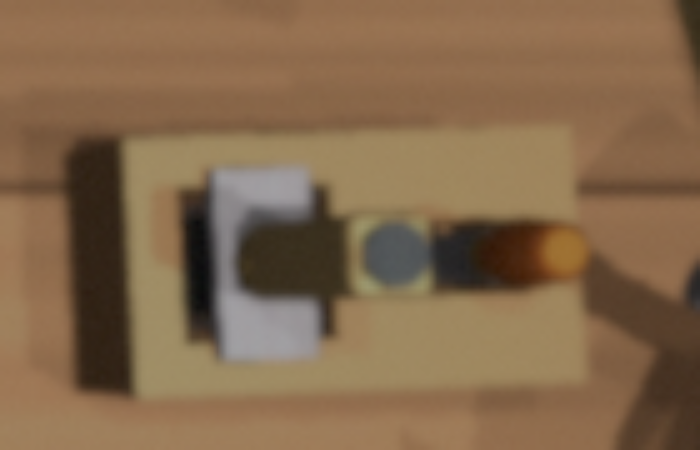

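View pics/c2.png

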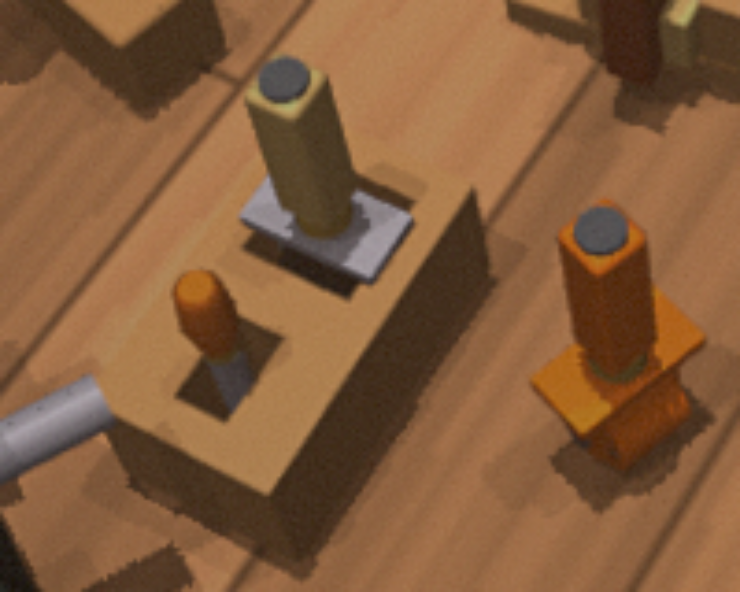

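The crops confirm the roller hangs with its shoulder plate across the pocket at crop (265,265) in the top view. The chisel is at (540,250), to the -y side, and the orange decoy stands separately. I'll fit the poses properly.

Run:
```python
from h import *
s=r.sense(); print(np.round(R.from_euler('xyz',s['tcp_rot']).as_matrix(),3))
for cam in('top','scene'):
    P,p=cloud(cam+'0',cam); x,y,z=P[...,0],P[...,1],P[...,2]
    m=(z>104)&(z<122)&(x>530)&(x<600)&(abs(y)<150)
    q=P[m]; c,sz,a=cv2.minAreaRect(q[:,:2].astype(np.float32))
    cc=q-q.mean(0); u,sv,vt=np.linalg.svd(cc[:,:2],full_matrices=False); d=vt[0]*np.sign(vt[0][1]); yaw=np.arctan2(-d[0],d[1])
    print(cam,'strip rect',np.round(c,1),sz,a,'svd yaw deg',np.degrees(yaw), 'mean',q.mean(0))
    t=(q[:,:2]-np.array(c))@d
    w=(q[:,:2]-np.array(c))@np.array([d[1],-d[0]])
    for k in range(10):
        lo=-130+26*k; mm=(t>lo)&(t<lo+26); print(k,mm.sum(),'z',np.round(np.median(q[mm,2]),2),'w',np.round(np.percentile(w[mm],[3,97]),1))
    stn=(x>470)&(x<580)&(y<-228)&(y>-415)
    def rect(m,n):
        q=P[m]; c,sz,a=cv2.minAreaRect(q[:,:2].astype(np.float32)); print(n,len(q),np.round(c,1),np.round(sz,1),round(a,2),np.round(np.median(q,0),1))
    rect(stn&(abs(z-70)<2.5),'stand')
    cand=(x>480)&(x<565)&(y<-260)&(y>-345)
    for lo,hi in((75,82),(90,110),(110,130),(130,150),(150,172),(174,180)):
        rect(cand&(z>lo)&(z<hi),f'{lo}-{hi}')
```

```text
[[-0.     0.969  0.247]
 [ 0.001  0.247 -0.969]
 [-1.     0.    -0.001]]
top strip rect [565.7  -8.3] (24.37263298034668, 260.1722412109375) 6.782341480255127 svd yaw deg 6.7591208707308 mean [565.45957982  -7.6835839  112.75554989]
0 235 z 113.32 w [-11.6  11.3]
1 234 z 113.16 w [-11.4  11.1]
2 236 z 112.25 w [-11.7  11.3]
3 235 z 111.78 w [-11.7  11.1]
4 237 z 111.26 w [-11.5  11. ]
5 236 z 111.28 w [-11.3  11.1]
6 236 z 111.82 w [-11.5  11.3]
7 238 z 112.56 w [-11.5  11.3]
8 239 z 114.14 w [-11.6  11.3]
9 242 z 115.73 w [-11.7  11. ]
stand 2719 [ 526.8 -322.6] [ 90.9 162.5] 1.74 [ 521.1 -333.    69.7]
75-82 526 [ 526.1 -286.8] [65.5 35.6] 0.33 [ 526.1 -283.2   77.6]
90-110 58 [ 526.4 -275.9] [ 4.7 25. ] 85.29 [ 525.5 -275.3  102.4]
110-130 75 [ 525.9 -275.8] [ 3.8 24.7] 87.72 [ 526.3 -275.5  119.6]
130-150 72 [ 525.4 -275.8] [24.2  3. ] 1.09 [ 525.2 -275.4  138.6]
150-172 114 [ 525.9 -284. ] [24.  25.8] 89.93 [ 524.  -274.3  162.8]
174-180 227 [ 525.8 -286.3] [22.6 25.2] 0.03 [ 526.4 -285.7  177.5]
scene strip rect [565.   -8.8] (25.815879821777344, 263.3417053222656) 6.8395476341
[... 170 characters left out ...]
. ]
3 187 z 112.45 w [-11.5  11.7]
4 169 z 112.06 w [-11.5  11.7]
5 169 z 112.03 w [-11.1  11.9]
6 160 z 112.37 w [-11.3  11.4]
7 163 z 113.25 w [-11.6  11.6]
8 160 z 114.33 w [-10.8  11.7]
9 150 z 116.12 w [-11.7  11.5]
stand 2950 [ 526.9 -322.6] [ 92.9 162. ] 1.63 [ 542.3 -340.3   70.3]
75-82 528 [ 527.1 -297.4] [78.4 46.7] 22.23 [ 539.1 -294.2   78.4]
90-110 120 [ 532.8 -293.7] [32.7 18.5] 48.38 [ 537.4 -296.6  101.6]
110-130 171 [ 532.1 -294.2] [33.2 19.1] 44.94 [ 537.  -298.7  119.5]
130-150 180 [ 532.3 -293.2] [33.3 18.2] 49.77 [ 537.1 -298.2  139.7]
150-172 207 [ 532.6 -293.4] [32.7 18.3] 48.59 [ 536.9 -298.   161.6]
174-180 189 [ 526.9 -289. ] [25.4 23.9] 88.49 [ 529.  -290.6  177.2]
```

Run:
```python
from h import *
Q=[]
for cam in('top','scene'):
    P,p=cloud(cam+'0',cam); Q.append(P.reshape(-1,3))
q=np.vstack(Q); q=q[np.isfinite(q[:,0])]
a=np.array([154,-605.]);b=np.array([526,-287.]); d=(b-a)/np.linalg.norm(b-a)
t=(q[:,:2]-a)@d; w=(q[:,:2]-a)@np.array([-d[1],d[0]])
for lo in range(0,500,40):
    m=(t>lo)&(t<lo+40)&(abs(w)<110); print(lo, np.round(np.percentile(q[m,2],99.5),0) if m.sum()>5 else None, m.sum())
m=(q[:,0]>495)&(q[:,0]<560)&(q[:,1]<-340)&(q[:,1]>-380)&(q[:,2]>90)&(q[:,2]<140)
print('chisel',np.percentile(q[m],[2,50,98],axis=0))
```

```text
0 9.0 891
40 9.0 1686
80 8.0 2086
120 10.0 2734
160 31.0 3714
200 30.0 3229
240 190.0 2911
280 212.0 5877
320 210.0 7332
360 138.0 4978
400 136.0 4767
440 175.0 5188
480 181.0 6765
chisel [[ 518.31488311 -373.23704232   92.10355695]
 [ 530.98941753 -361.98064459  127.30006379]
 [ 538.86960518 -351.1221127   137.76345628]]
```

>>> {"fn": "step_arm", "kwargs": {"rows": [[15, 12, 25, 0, 0, -0.01, 52], [45, 38, 55, 0, 0, -0.03, 52], [85, 72, 75, 0, 0, -0.06, 52], [125, 107, 80, 0, 0, -0.09, 52], [165, 141, 80, 0, 0, -0.12, 52], [205, 175, 80, 0, 0, -0.15, 52], [245, 210, 80, 0, 0, -0.18, 52], [285, 244, 80, 0, 0, -0.21, 52]]}}

```text
clock: 1.15
eef_pos: [440.5, -359.9, 310.6]
tcp_rot: [-3.03, 1.57, 1.721]
contact_force: [-0.3, -0.5, -0.6]
opening: 0.609
```

>>> {"fn": "step_arm", "kwargs": {"rows": [[30, 25, -8, 0, 0, -0.01, 52], [60, 50, -25, 0, 0, -0.02, 52], [80, 68, -45, 0, 0, -0.02, 52], [85.5, 72.5, -70, 0, 0, -0.02, 52], [85.5, 72.5, -90, 0, 0, -0.02, 52], [85.5, 72.5, -98, 0, 0, -0.02, 52], [85.5, 72.5, -98, 0, 0, -0.02, 52], [85.5, 72.5, -98, 0, 0, -0.02, 52]]}}

```text
clock: 2.15
eef_pos: [526.3, -287.8, 213.5]
tcp_rot: [2.035, 1.57, 0.483]
contact_force: [-0.4, 0.1, -0.1]
opening: 0.607
```

Run:
```python
from h import *
s=r.sense(); print(s['eef_pos'],s['opening'],s['contact_force']); print(np.round(R.from_euler('xyz',s['tcp_rot']).as_matrix(),3))
grab('wrist','w1'); P,p=cloud('w1','wrist'); x,y,z=P[...,0],P[...,1],P[...,2]
def rect(m,n):
    q=P[m]
    if len(q)<10: return print(n,len(q))
    c,sz,a=cv2.minAreaRect(q[:,:2].astype(np.float32)); print(n,len(q),np.round(c,1),np.round(sz,1),round(a,2),np.round(np.median(q,0),1))
cand=(x>480)&(x<565)&(y<-250)&(y>-335)
for lo,hi in((74,82),(90,110),(110,130),(130,150),(150,172),(172,182)): rect(cand&(z>lo)&(z<hi),(lo,hi))
rect((x>470)&(x<580)&(y<-228)&(y>-415)&(abs(z-70)<2.5),'stand')
```

```text
[ 526.30861443 -287.78088716  213.50711093] 0.6069988064143194 [-0.35492166  0.07470852 -0.13315042]
[[ 0.001  1.     0.019]
 [ 0.001  0.019 -1.   ]
 [-1.     0.001 -0.   ]]
(74, 82) 1742 [ 537.8 -286.3] [43.1 34.1] 1.92 [ 546.8 -285.9   78.5]
(90, 110) 226 [ 537.4 -286.2] [ 4.3 25.9] 2.74 [ 539.  -286.3  102.5]
(110, 130) 344 [ 537.4 -286.3] [ 4.3 25.9] 1.89 [ 539.  -286.   120.6]
(130, 150) 435 [ 537.3 -286.4] [ 4.6 25.9] 1.28 [ 538.9 -286.6  140.7]
(150, 172) 641 [ 536.8 -286.6] [25.9  7. ] 85.54 [ 538.9 -286.1  161.9]
(172, 182) 2421 [ 526.6 -286.5] [25.6 25.8] 2.18 [ 528.8 -286.7  178.4]
stand 15642 [ 527.1 -321.9] [ 90.8 160.7] 1.83 [ 541.7 -333.1   70.5]
```

View pics/w1.png

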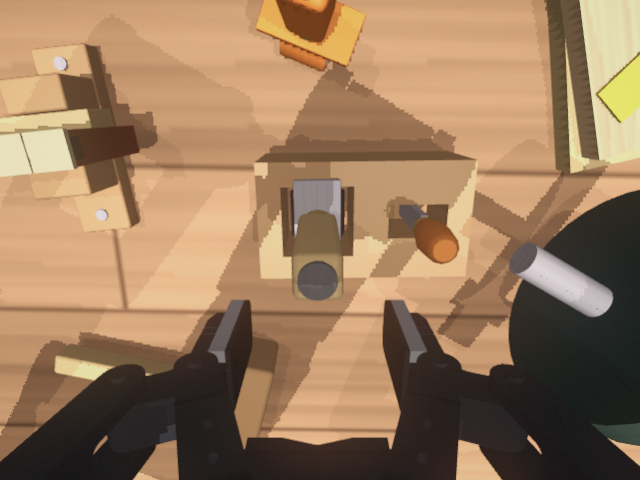

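The wrist view shows the roller top at (318,282), centred between the fingers, and the chisel at (435,240), clear of them. The roller's yaw is about 1.8° and it sits at (526.5,-286.5). Descending to grasp.

>>> {"fn": "step_arm", "kwargs": {"rows": [[0.2, 1.2, -15, 0, 0, 0.012, 52], [0.2, 1.2, -35, 0, 0, 0.012, 52], [0.2, 1.2, -55, 0, 0, 0.012, 52], [0.2, 1.2, -72, 0, 0, 0.012, 52], [0.2, 1.2, -84, 0, 0, 0.012, 52], [0.2, 1.2, -88, 0, 0, 0.012, 52], [0.2, 1.2, -88, 0, 0, 0.012, 52], [0.2, 1.2, -88, 0, 0, 0.012, 40]], "force": 40}}

```text
clock: 3.2
eef_pos: [527.0, -286.8, 126.2]
tcp_rot: [1.478, 1.569, -0.062]
contact_force: [0.0, 1.0, 1.2]
opening: 0.469
```

>>> {"fn": "step_arm", "kwargs": {"rows": [[0, 0, 0, 0, 0, 0, 20], [0, 0, 0, 0, 0, 0, 15], [0, 0, 0, 0, 0, 0, 15], [0, 0, 0, 0, 0, 0, 15], [0, 0, 0, 0, 0, 0, 15], [0, 0, 0, 0, 0, 0, 15], [0, 0, 0, 0, 0, 0, 15], [0, 0, 0, 0, 0, 0, 15]], "force": 90}}

```text
clock: 4.2
eef_pos: [527.4, -287.1, 126.8]
tcp_rot: [1.303, 1.568, -0.237]
contact_force: [-0.6, -0.6, 5.4]
opening: 0.296
```

Run:
```python
from h import *
s=r.sense(); print(s['clock'],s['eef_pos'],s['opening'],s['contact_force'],s['wrist_torque']); print(np.round(R.from_euler('xyz',s['tcp_rot']).as_matrix(),3))
```

```text
4.2 [ 527.35576627 -287.1299914   126.82717335] 0.29649911999126377 [-0.643477   -0.63716238  5.44678708] [-0.10791123  0.05713088 -0.04040668]
[[ 0.003  1.     0.031]
 [-0.001  0.031 -1.   ]
 [-1.     0.003  0.001]]
```

>>> {"fn": "step_arm", "kwargs": {"rows": [[0, 0, 4, 0, 0, 0, 15], [0, 0, 16, 0, 0, 0, 15], [0, 0, 32, 0, 0, 0, 15], [0, 0, 52, 0, 0, 0, 15], [0, 0, 74, 0, 0, 0, 15], [0, 0, 96, 0, 0, 0, 15], [0, 0, 114, 0, 0, 0, 15], [4, 8, 123, 0, 0, 0, 15]]}}

```text
clock: 5.2
eef_pos: [531.7, -279.3, 251.4]
tcp_rot: [1.212, 1.566, -0.329]
contact_force: [-0.5, 0.6, -2.5]
opening: 0.299
```

>>> {"fn": "step_arm", "kwargs": {"rows": [[5, 20, 2, 0, 0, 0.01, 15], [13, 45, 2, 0, 0, 0.03, 15], [21, 72, 2, 0, 0, 0.05, 15], [31, 100, 2, 0, 0, 0.07, 15], [40, 126, 2, 0, 0, 0.087, 15], [46, 145, 2, 0, 0, 0.087, 15], [48, 151, 2, 0, 0, 0.087, 15], [48, 151, 2, 0, 0, 0.087, 15]]}}

```text
clock: 6.2
eef_pos: [579.6, -128.1, 253.2]
tcp_rot: [1.146, 1.566, -0.307]
contact_force: [-0.1, -0.8, -2.8]
opening: 0.292
```

Run:
```python
from h import *
s=r.sense(); print(s['clock'],s['eef_pos'],s['opening'],s['contact_force'],s['wrist_torque']); print(np.round(R.from_euler('xyz',s['tcp_rot']).as_matrix(),3))
grab('scene','s2');grab('wrist','w2')
a=cv2.imread('pics/s2.png')[80:340,180:440]; cv2.imwrite('pics/s2c.png',cv2.resize(a,None,fx=2.3,fy=2.3))
```

```text
6.2 [ 579.56646208 -128.11832403  253.23086106] 0.29234629290728137 [-0.1190493  -0.78056712 -2.84690429] [-0.03266362 -0.00427172  0.01031509]
[[ 0.004  0.993  0.117]
 [-0.001  0.117 -0.993]
 [-1.     0.004  0.002]]
```

View pics/s2c.png

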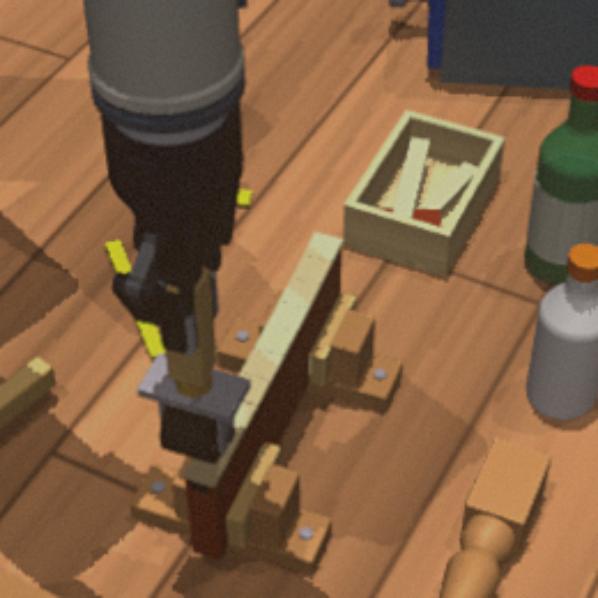

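View pics/w2.png

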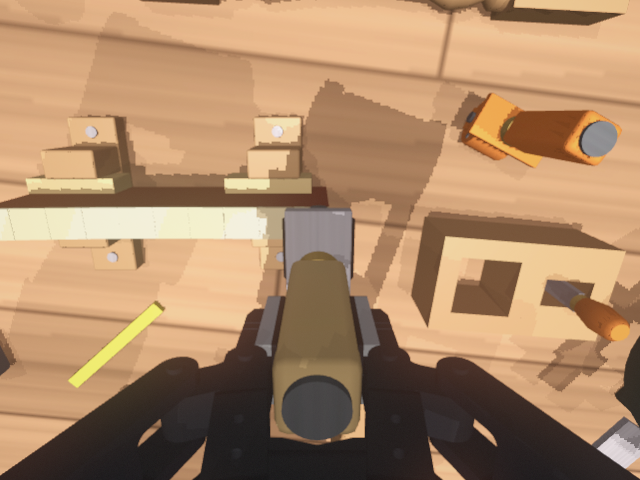

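The roller is held upright over the strip's near end. In the scene crop the wheel is at (200,430). In the wrist view the plate at (318,240) is aligned with the strip, whose end is at (325,195). Next I'll check the plate height, the tilt and the lateral offset.

Run:
```python
from h import *
P,p=cloud('w2','wrist'); pos=np.load('pics/w2.npz')['pos']
yaw=np.radians(6.75); ex=np.array([np.cos(yaw),np.sin(yaw)]); ey=np.array([-ex[1],ex[0]])
B=np.array([565.4,-8.5])
z=P[...,2]; L=np.dstack([(P[...,:2]-B)@ex,(P[...,:2]-B)@ey,z])
t=((pos[:2]-B)@ex,(pos[:2]-B)@ey); print('tcp local',t,pos[2])
sub=L[205:285,280:360].reshape(-1,3); m=(sub[:,2]>185)&(sub[:,2]<230)
q=sub[m]; print('plate',np.percentile(q,[1,50,99],axis=0).round(1))
A=np.c_[q[:,0],q[:,1],np.ones(len(q))]; k=np.abs(q[:,2]-np.median(q[:,2]))<3; print(np.linalg.lstsq(A[k],q[k,2],rcond=None)[0])
m=(z>104)&(z<122)&(abs(L[...,0])<20)&(abs(L[...,1])<135); q=L[m]; print('strip',np.percentile(q,[0.5,50,99.5],axis=0).round(1))
for lo in range(-130,130,26):
    mm=(q[:,1]>lo)&(q[:,1]<lo+26)&(abs(q[:,0])<8)
    if mm.sum()>10: print(lo+13,mm.sum(),np.median(q[mm,2]).round(1), np.percentile(q[(q[:,1]>lo)&(q[:,1]<lo+26)][:,0],[2,98]).round(1))
```

```text
tcp local (np.float64(-0.12550937625418856), np.float64(-120.95607406332246)) 253.28169257799482
plate [[  -3.5 -137.   200.4]
 [  17.4 -120.2  205.2]
 [  31.9 -103.7  229.1]]
[-6.51756459e-03 -7.88627624e-03  2.04232098e+02]
strip [[ -11.4 -102.7  104.5]
 [   1.5   10.7  112.9]
 [  12.7  112.1  116.8]]
-91 450 113.9 [-11.1  12.7]
-65 724 113.1 [-10.8  12.5]
-39 726 112.5 [-10.7  12.5]
-13 720 112.1 [-10.8  12.5]
13 732 112.1 [-10.8  12.5]
39 732 112.5 [-10.9  12.5]
65 758 113.5 [-11.   12.6]
91 763 114.9 [-10.9  12.5]
117 272 115.9 [-11.   12.5]
```

>>> {"fn": "step_arm", "kwargs": {"rows": [[1, 0, -5, 0, 0, 0, 15], [1.2, 0.2, -12, 0, 0, 0, 15], [1.2, 0.2, -18, 0, 0, 0, 15], [1.2, 0.2, -22, 0, 0, 0, 15], [1.2, 0.2, -23.5, 0, 0, 0, 15], [1.2, 0.2, -24, 0, 0, 0, 15], [1.2, 0.2, -24, 0, 0, 0, 15], [1.2, 0.2, -24, 0, 0, 0, 15]]}}

```text
clock: 7.3
eef_pos: [580.8, -128.7, 229.6]
tcp_rot: [1.145, 1.566, -0.309]
contact_force: [-0.3, 0.1, -3.2]
opening: 0.294
```

>>> {"fn": "step_arm", "kwargs": {"rows": [[0, 0, -0.2, 0, 0, 0, 15], [0, 0, -0.5, 0, 0, 0, 15], [0, 0, -0.7, 0, 0, 0, 15], [0, 0, -1.0, 0, 0, 0, 15], [0, 0, -1.3, 0, 0, 0, 15], [0, 0, -1.6, 0, 0, 0, 15], [0, 0, -1.9, 0, 0, 0, 15], [0, 0, -2.2, 0, 0, 0, 15]]}}

```text
clock: 8.3
eef_pos: [580.8, -128.7, 227.3]
tcp_rot: [1.143, 1.566, -0.312]
contact_force: [1.6, -0.4, -3.3]
opening: 0.285
```

```bash
cat > st.py <<'E'
from h import *
s=r.sense(); yaw=np.radians(6.75); ex=np.array([np.cos(yaw),np.sin(yaw)]); ey=np.array([-ex[1],ex[0]])
p=np.array(s['eef_pos']); q=p[:2]-[565.4,-8.5]; m=R.from_euler('xyz',s['tcp_rot']).as_matrix()
print(s['clock'],'local x %.2f y %.2f z %.2f'%(q@ex,q@ey,p[2]),'F',np.round(s['contact_force'],2),'T',np.round(s['wrist_torque'],3),'op',round(s['opening'],3),'tilt',np.round(m[:2,0],4),'yaw',round(float(np.degrees(np.arctan2(m[1,1],m[0,1]))),2))
E
python3 st.py
```

```text
8.3 local x 1.12 y -121.19 z 227.31 F [ 1.57 -0.42 -3.3 ] T [0.02  0.009 0.024] op 0.285 tilt [ 0.0047 -0.0015] yaw 6.67
```

>>> {"fn": "step_arm", "kwargs": {"rows": [[0, 0, -0.2, 0, 0, 0, 15], [0, 0, -0.4, 0, 0, 0, 15], [0, 0, -0.6, 0, 0, 0, 15], [0, 0, -0.8, 0, 0, 0, 15], [0, 0, -1.0, 0, 0, 0, 15], [0, 0, -1.1, 0, 0, 0, 15], [0, 0, -1.2, 0, 0, 0, 15], [0, 0, -1.3, 0, 0, 0, 15]]}}

```text
clock: 9.3
eef_pos: [580.9, -128.8, 226.4]
tcp_rot: [1.144, 1.565, -0.311]
contact_force: [-1.1, 0.9, 3.2]
opening: 0.293
```

```bash
python3 st.py
```

```text
9.3 local x 1.26 y -121.26 z 226.40 F [-1.05  0.94  3.16] T [ 0.025  0.288 -0.001] op 0.293 tilt [ 0.0052 -0.0017] yaw 6.67
```

>>> {"fn": "step_arm", "kwargs": {"rows": [[0, 0, -0.3, 0, 0, 0, 15], [0, 0, -0.5, 0, 0, 0, 15], [0, 0, -0.5, 0, 0, 0, 15], [0, 0, -0.5, 0, 0, 0, 15], [0, 0, -0.5, 0, 0, 0, 15], [0, 0, -0.5, 0, 0, 0, 15], [0, 0, -0.5, 0, 0, 0, 15], [0, 0, -0.5, 0, 0, 0, 15]]}}

```text
clock: 10.3
eef_pos: [581.0, -128.8, 226.4]
tcp_rot: [1.139, 1.565, -0.316]
contact_force: [-2.0, 2.1, 4.6]
opening: 0.292
```

```bash
python3 st.py
```

```text
10.3 local x 1.36 y -121.32 z 226.36 F [-1.99  2.09  4.58] T [0.069 0.503 0.005] op 0.292 tilt [ 0.0056 -0.0018] yaw 6.67
```

>>> {"fn": "step_arm", "kwargs": {"rows": [[0, 0, -0.6, 0, 0, 0, 15], [-0.1, 0, -0.9, 0, 0, 0, 15], [-0.1, 0, -1.0, 0, 0, 0, 15], [-0.3, 2, -1.1, 0, 0, 0, 15], [-0.6, 4, -1.15, 0, 0, 0, 15], [-0.8, 6, -1.2, 0, 0, 0, 15], [-1.1, 8, -1.25, 0, 0, 0, 15], [-1.3, 10, -1.3, 0, 0, 0, 15]]}}

```text
clock: 11.3
eef_pos: [580.0, -119.0, 225.9]
tcp_rot: [1.105, 1.564, -0.35]
contact_force: [-2.2, -0.6, 7.8]
opening: 0.293
```

```bash
python3 st.py
```

```text
11.3 local x 1.47 y -111.45 z 225.92 F [-2.22 -0.62  7.77] T [-0.067  0.77  -0.027] op 0.293 tilt [ 0.0064 -0.0023] yaw 6.67
```

>>> {"fn": "step_arm", "kwargs": {"rows": [[0, 0, -1.2, 0.001, 0.003, 0, 15], [0.4, -4, -1.1, 0.002, 0.006, 0, 15], [0.9, -8, -0.95, 0.002, 0.006, 0, 15], [0.6, -6, -1.0, 0.002, 0.006, 0, 15], [0.2, -3, -1.15, 0.002, 0.006, 0, 15], [-0.2, 0, -1.3, 0.002, 0.006, 0, 15], [-0.6, 3, -1.45, 0.002, 0.006, 0, 15], [-1, 6, -1.6, 0.002, 0.006, 0, 15]]}}

```text
clock: 12.3
eef_pos: [579.7, -113.7, 225.7]
tcp_rot: [0.767, 1.568, -0.687]
contact_force: [-1.8, -2.4, 10.6]
opening: 0.296
```

```bash
python3 st.py
```

```text
12.3 local x 1.82 y -106.18 z 225.73 F [-1.81 -2.44 10.56] T [-0.528  0.639 -0.022] op 0.296 tilt [ 0.0025 -0.0021] yaw 6.68
```

>>> {"fn": "step_arm", "kwargs": {"rows": [[-0.2, 0.5, -1.5, 0, 0.001, 0, 15], [-0.5, 2.2, -1.65, 0.001, 0.002, 0, 15], [-0.7, 4, -1.75, 0.002, 0.002, 0, 15], [-1.0, 6, -1.82, 0.002, 0.002, 0, 15], [-1.3, 8, -1.9, 0.002, 0.002, 0, 15], [-1.6, 10, -1.97, 0.002, 0.002, 0, 15], [-1.8, 11.5, -2.03, 0.002, 0.002, 0, 15], [-2, 13, -2.1, 0.002, 0.002, 0, 15]]}}

```text
clock: 13.3
eef_pos: [578.3, -100.9, 225.1]
tcp_rot: [1.154, 1.568, -0.3]
contact_force: [-3.2, -0.0, 11.2]
opening: 0.291
```

```bash
python3 st.py
```

```text
13.3 local x 1.94 y -93.31 z 225.07 F [-3.19 -0.05 11.17] T [-0.055  0.856 -0.067] op 0.291 tilt [ 0.0023 -0.0007] yaw 6.69
```

>>> {"fn": "step_arm", "kwargs": {"rows": [[-0.4, 0.8, -1.6, 0, 0.001, 0, 15], [-0.8, 2.5, -1.8, 0, 0.002, 0, 15], [-1.0, 4.5, -1.92, 0, 0.002, 0, 15], [-1.2, 6.5, -2.0, 0, 0.002, 0, 15], [-1.5, 8.5, -2.1, 0, 0.002, 0, 15], [-1.8, 10.5, -2.2, 0, 0.002, 0, 15], [-2.1, 12.5, -2.3, 0, 0.002, 0, 15], [-2.3, 14.5, -2.4, 0, 0.002, 0, 15]]}}

```text
clock: 14.3
eef_pos: [576.8, -87.2, 224.5]
tcp_rot: [0.7, 1.567, -0.753]
contact_force: [-3.7, -1.5, 14.1]
opening: 0.294
```

```bash
python3 st.py
```

```text
14.3 local x 2.03 y -79.50 z 224.47 F [-3.7  -1.54 14.14] T [-0.595  0.962 -0.012] op 0.294 tilt [ 0.0026 -0.0024] yaw 6.7
```

>>> {"fn": "step_arm", "kwargs": {"rows": [[-0.4, 0.8, -1.75, 0.001, 0.001, 0, 15], [-0.8, 2.5, -1.88, 0.002, 0.002, 0, 15], [-1.1, 4.5, -1.98, 0.002, 0.002, 0, 15], [-1.4, 6.5, -2.05, 0.002, 0.002, 0, 15], [-1.6, 8.5, -2.12, 0.002, 0.002, 0, 15], [-1.9, 10.5, -2.2, 0.002, 0.002, 0, 15], [-2.2, 12.5, -2.27, 0.002, 0.002, 0, 15], [-2.4, 14.5, -2.33, 0.002, 0.002, 0, 15]]}}

```text
clock: 15.3
eef_pos: [575.1, -72.9, 223.8]
tcp_rot: [1.09, 1.568, -0.364]
contact_force: [-3.2, -0.6, 13.9]
opening: 0.293
```

```bash
python3 st.py
```

```text
15.3 local x 2.04 y -65.11 z 223.83 F [-3.24 -0.62 13.94] T [-0.067  0.928  0.04 ] op 0.293 tilt [ 0.0027 -0.001 ] yaw 6.7
```

>>> {"fn": "step_arm", "kwargs": {"rows": [[-0.4, 0.8, -1.75, 0, 0.001, 0, 15], [-0.8, 2.5, -1.87, 0, 0.002, 0, 15], [-1.1, 4.5, -1.95, 0, 0.002, 0, 15], [-1.4, 6.5, -2.02, 0, 0.002, 0, 15], [-1.6, 8.5, -2.09, 0, 0.002, 0, 15], [-1.9, 10.5, -2.15, 0, 0.002, 0, 15], [-2.2, 12.5, -2.2, 0, 0.002, 0, 15], [-2.4, 14.5, -2.25, 0, 0.002, 0, 15]]}}

```text
clock: 16.3
eef_pos: [573.5, -58.9, 223.3]
tcp_rot: [0.837, 1.567, -0.617]
contact_force: [-2.8, -2.0, 13.8]
opening: 0.294
```

```bash
python3 st.py
```

```text
16.3 local x 2.09 y -51.03 z 223.25 F [-2.77 -2.02 13.82] T [-0.298  0.905  0.041] op 0.294 tilt [ 0.003  -0.0021] yaw 6.71
```

>>> {"fn": "step_arm", "kwargs": {"rows": [[-0.4, 0.8, -1.72, 0.001, 0.001, 0, 15], [-0.8, 2.5, -1.83, 0.001, 0.002, 0, 15], [-1.1, 4.5, -1.9, 0.001, 0.003, 0, 15], [-1.4, 6.5, -1.96, 0.001, 0.003, 0, 15], [-1.6, 8.5, -2.02, 0.001, 0.003, 0, 15], [-1.9, 10.5, -2.08, 0.001, 0.003, 0, 15], [-2.2, 12.5, -2.14, 0.001, 0.003, 0, 15], [-2.4, 14.5, -2.2, 0.001, 0.003, 0, 15]]}}

```text
clock: 17.3
eef_pos: [571.9, -44.6, 222.7]
tcp_rot: [0.835, 1.568, -0.618]
contact_force: [-2.6, -0.1, 13.6]
opening: 0.291
```

```bash
python3 st.py
```

```text
17.3 local x 2.20 y -36.62 z 222.73 F [-2.58 -0.09 13.62] T [-0.152  0.799  0.019] op 0.291 tilt [ 0.0023 -0.0016] yaw 6.71
```

>>> {"fn": "step_arm", "kwargs": {"rows": [[-0.6, 0.8, -1.72, 0.001, 0.001, 0, 15], [-1.1, 2.5, -1.83, 0.001, 0.002, 0, 15], [-1.5, 4.5, -1.9, 0.001, 0.002, 0, 15], [-1.8, 6.5, -1.95, 0.001, 0.002, 0, 15], [-2.0, 8.5, -2.0, 0.001, 0.002, 0, 15], [-2.3, 10.5, -2.05, 0.001, 0.002, 0, 15], [-2.6, 12.5, -2.1, 0.001, 0.002, 0, 15], [-2.8, 14.5, -2.14, 0.001, 0.002, 0, 15]]}}

```text
clock: 18.3
eef_pos: [570.1, -30.3, 222.3]
tcp_rot: [1.094, 1.568, -0.359]
contact_force: [-2.4, -0.1, 13.7]
opening: 0.294
```

```bash
python3 st.py
```

```text
18.3 local x 2.08 y -22.15 z 222.33 F [-2.36 -0.08 13.67] T [-0.165  0.656 -0.011] op 0.294 tilt [ 0.003  -0.0011] yaw 6.72
```

>>> {"fn": "step_arm", "kwargs": {"rows": [[-0.6, 0.8, -1.72, 0, 0.001, 0, 15], [-1.1, 2.5, -1.8, 0, 0.003, 0, 15], [-1.5, 4.5, -1.85, 0, 0.003, 0, 15], [-1.8, 6.5, -1.88, 0, 0.003, 0, 15], [-2.0, 8.5, -1.92, 0, 0.003, 0, 15], [-2.3, 10.5, -1.95, 0, 0.003, 0, 15], [-2.6, 12.5, -1.98, 0, 0.003, 0, 15], [-2.8, 14.5, -2.0, 0, 0.003, 0, 15]]}}

```text
clock: 19.3
eef_pos: [568.4, -16.0, 222.1]
tcp_rot: [0.935, 1.567, -0.518]
contact_force: [-3.1, -3.6, 13.6]
opening: 0.294
```

```bash
python3 st.py
```

```text
19.3 local x 2.08 y -7.77 z 222.12 F [-3.12 -3.63 13.61] T [-0.62   0.693 -0.036] op 0.294 tilt [ 0.003  -0.0017] yaw 6.72
```

>>> {"fn": "step_arm", "kwargs": {"rows": [[-0.6, 0.8, -1.72, 0.001, 0.001, 0, 15], [-1.1, 2.8, -1.78, 0.001, 0.003, 0, 15], [-1.5, 4.8, -1.8, 0.001, 0.003, 0, 15], [-1.8, 6.8, -1.8, 0.001, 0.003, 0, 15], [-2.0, 8.8, -1.8, 0.001, 0.003, 0, 15], [-2.3, 10.8, -1.8, 0.001, 0.003, 0, 15], [-2.6, 12.8, -1.8, 0.001, 0.003, 0, 15], [-2.8, 14.8, -1.8, 0.001, 0.003, 0, 15]]}}

```text
clock: 20.3
eef_pos: [566.7, -1.4, 222.0]
tcp_rot: [1.075, 1.568, -0.379]
contact_force: [-2.4, -0.2, 12.8]
opening: 0.294
```

```bash
python3 st.py
```

```text
20.3 local x 2.09 y 6.94 z 222.01 F [-2.37 -0.23 12.77] T [-0.28   0.657 -0.018] op 0.294 tilt [ 0.0028 -0.0011] yaw 6.73
```

>>> {"fn": "step_arm", "kwargs": {"rows": [[-0.6, 0.8, -1.75, 0, 0.001, 0, 15], [-1.1, 2.8, -1.8, 0, 0.003, 0, 15], [-1.5, 4.8, -1.8, 0, 0.003, 0, 15], [-1.8, 6.8, -1.8, 0, 0.003, 0, 15], [-2.0, 8.8, -1.78, 0, 0.003, 0, 15], [-2.3, 10.8, -1.75, 0, 0.003, 0, 15], [-2.6, 12.8, -1.72, 0, 0.003, 0, 15], [-2.8, 14.8, -1.7, 0, 0.003, 0, 15]]}}

```text
clock: 21.3
eef_pos: [565.1, 12.5, 222.1]
tcp_rot: [0.677, 1.566, -0.776]
contact_force: [-1.7, -5.1, 14.4]
opening: 0.295
```

```bash
python3 st.py
```

```text
21.3 local x 2.17 y 20.93 z 222.13 F [-1.74 -5.1  14.4 ] T [-1.145  0.59  -0.015] op 0.295 tilt [ 0.0031 -0.003 ] yaw 6.75
```

>>> {"fn": "step_arm", "kwargs": {"rows": [[-0.6, 1.2, -1.8, 0.001, 0.001, 0, 15], [-1.1, 3, -1.8, 0.003, 0.003, 0, 15], [-1.5, 5, -1.78, 0.003, 0.003, 0, 15], [-1.8, 7, -1.75, 0.003, 0.003, 0, 15], [-2.0, 9, -1.7, 0.003, 0.003, 0, 15], [-2.3, 11, -1.65, 0.003, 0.003, 0, 15], [-2.6, 13, -1.6, 0.003, 0.003, 0, 15], [-2.8, 15, -1.55, 0.003, 0.003, 0, 15]]}}

```text
clock: 22.3
eef_pos: [563.3, 27.4, 222.3]
tcp_rot: [1.309, 1.568, -0.144]
contact_force: [-1.9, -0.1, 13.9]
opening: 0.292
```

```bash
python3 st.py
```

```text
22.3 local x 2.18 y 35.87 z 222.32 F [-1.9  -0.12 13.87] T [-0.346  0.703 -0.032] op 0.292 tilt [ 0.0029 -0.0004] yaw 6.75
```

>>> {"fn": "step_arm", "kwargs": {"rows": [[-0.6, 1, -1.75, 0, 0.001, 0, 15], [-1.1, 2.8, -1.75, 0, 0.003, 0, 15], [-1.5, 4.8, -1.73, 0, 0.003, 0, 15], [-1.8, 6.8, -1.7, 0, 0.003, 0, 15], [-2.0, 8.8, -1.65, 0, 0.003, 0, 15], [-2.3, 10.8, -1.6, 0, 0.003, 0, 15], [-2.6, 12.8, -1.55, 0, 0.003, 0, 15], [-2.8, 14.8, -1.5, 0, 0.003, 0, 15]]}}

```text
clock: 23.3
eef_pos: [561.7, 41.5, 222.6]
tcp_rot: [0.965, 1.567, -0.488]
contact_force: [-2.3, -2.9, 14.4]
opening: 0.296
```

```bash
python3 st.py
```

```text
23.3 local x 2.25 y 50.13 z 222.65 F [-2.32 -2.91 14.44] T [-0.739  0.657  0.021] op 0.296 tilt [ 0.003  -0.0016] yaw 6.77
```

>>> {"fn": "step_arm", "kwargs": {"rows": [[-0.7, 1, -1.8, 0.001, 0.001, 0, 15], [-1.2, 2.8, -1.75, 0.002, 0.003, 0, 15], [-1.7, 4.8, -1.7, 0.002, 0.003, 0, 15], [-2.0, 6.8, -1.65, 0.002, 0.003, 0, 15], [-2.2, 8.8, -1.6, 0.002, 0.003, 0, 15], [-2.5, 10.8, -1.53, 0.002, 0.003, 0, 15], [-2.8, 12.8, -1.46, 0.002, 0.003, 0, 15], [-3.0, 14.8, -1.4, 0.002, 0.003, 0, 15]]}}

```text
clock: 24.3
eef_pos: [559.9, 56.3, 223.2]
tcp_rot: [1.489, 1.568, 0.037]
contact_force: [-2.6, -1.5, 14.3]
opening: 0.296
```

```bash
python3 st.py
```

```text
24.3 local x 2.17 y 64.95 z 223.16 F [-2.61 -1.55 14.28] T [-0.392  0.727  0.   ] op 0.296 tilt [0.0031 0.0001] yaw 6.78
```

>>> {"fn": "step_arm", "kwargs": {"rows": [[-0.7, 1, -1.78, 0, 0.001, 0, 15], [-1.2, 2.8, -1.72, 0, 0.003, 0, 15], [-1.7, 4.8, -1.65, 0, 0.003, 0, 15], [-2.0, 6.8, -1.57, 0, 0.003, 0, 15], [-2.2, 8.8, -1.5, 0, 0.003, 0, 15], [-2.5, 10.8, -1.42, 0, 0.003, 0, 15], [-2.8, 12.8, -1.34, 0, 0.003, 0, 15], [-3.0, 14.8, -1.26, 0, 0.003, 0, 15]]}}

```text
clock: 25.3
eef_pos: [558.1, 70.9, 223.7]
tcp_rot: [1.402, 1.568, -0.051]
contact_force: [-1.5, -2.0, 14.1]
opening: 0.295
```

```bash
python3 st.py
```

```text
25.3 local x 2.11 y 79.66 z 223.72 F [-1.46 -1.99 14.12] T [-0.428  0.6   -0.058] op 0.295 tilt [ 0.0033 -0.0002] yaw 6.78
```

>>> {"fn": "step_arm", "kwargs": {"rows": [[-0.7, 1, -1.76, 0, 0.001, 0, 15], [-1.2, 2.8, -1.7, 0, 0.003, 0, 15], [-1.7, 4.8, -1.62, 0, 0.003, 0, 15], [-2.0, 6.8, -1.53, 0, 0.003, 0, 15], [-2.2, 8.8, -1.44, 0, 0.003, 0, 15], [-2.5, 10.8, -1.36, 0, 0.003, 0, 15], [-2.8, 12.8, -1.28, 0, 0.003, 0, 15], [-3.0, 14.8, -1.2, 0, 0.003, 0, 15]]}}

```text
clock: 26.3
eef_pos: [556.4, 85.2, 224.5]
tcp_rot: [1.136, 1.567, -0.316]
contact_force: [-2.2, -5.3, 15.5]
opening: 0.295
```

```bash
python3 st.py
```

```text
26.3 local x 2.11 y 94.08 z 224.48 F [-2.18 -5.32 15.49] T [-1.506  0.533  0.053] op 0.295 tilt [ 0.0037 -0.0012] yaw 6.8
```

>>> {"fn": "step_arm", "kwargs": {"rows": [[-0.7, 1.2, -1.75, 0.001, 0.001, 0, 15], [-1.2, 3, -1.66, 0.001, 0.003, 0, 15], [-1.7, 5, -1.56, 0.001, 0.003, 0, 15], [-2.0, 7, -1.46, 0.001, 0.003, 0, 15], [-2.2, 9, -1.36, 0.001, 0.003, 0, 15], [-2.5, 11, -1.26, 0.001, 0.003, 0, 15], [-2.8, 13, -1.17, 0.001, 0.003, 0, 15], [-3.0, 15, -1.08, 0.001, 0.003, 0, 15]]}}

```text
clock: 27.3
eef_pos: [554.6, 100.1, 225.3]
tcp_rot: [1.37, 1.567, -0.082]
contact_force: [-2.0, -2.6, 14.9]
opening: 0.292
```

```bash
python3 st.py
```

```text
27.3 local x 2.07 y 109.11 z 225.26 F [-1.98 -2.58 14.92] T [-0.496  0.64  -0.048] op 0.292 tilt [ 0.0039 -0.0003] yaw 6.81
```

>>> {"fn": "step_arm", "kwargs": {"rows": [[-0.7, 1.2, -1.75, 0, 0.001, 0, 15], [-1.2, 3, -1.67, 0, 0.003, 0, 15], [-1.7, 5, -1.57, 0, 0.003, 0, 15], [-2.0, 7, -1.47, 0, 0.003, 0, 15], [-2.2, 9, -1.37, 0, 0.003, 0, 15], [-2.5, 11, -1.27, 0, 0.003, 0, 15], [-2.7, 12.5, -1.2, 0, 0.003, 0, 15], [-2.8, 13.5, -1.15, 0, 0.003, 0, 15]]}}

```text
clock: 28.3
eef_pos: [553.0, 113.6, 226.0]
tcp_rot: [1.383, 1.567, -0.069]
contact_force: [-1.7, -0.6, 16.0]
opening: 0.292
```

```bash
python3 st.py
```

```text
28.3 local x 2.05 y 122.73 z 226.01 F [-1.71 -0.62 16.04] T [-0.489  0.617  0.03 ] op 0.292 tilt [ 0.004  -0.0003] yaw 6.82
```

>>> {"fn": "step_arm", "kwargs": {"rows": [[0, 0, 4, 0, 0, 0, 15], [0, -2, 22, 0, 0, -0.01, 15], [0, -25, 38, 0, 0, -0.02, 15], [-1, -65, 42, 0, 0, -0.03, 15], [-3, -112, 42, 0, 0, -0.045, 15], [-6, -160, 42, 0, 0, -0.055, 15], [-9, -208, 42, 0, 0, -0.065, 15], [-13, -255, 42, 0, 0, -0.075, 15]]}}

```text
clock: 29.3
eef_pos: [539.9, -143.1, 268.8]
tcp_rot: [1.371, 1.566, -0.156]
contact_force: [0.4, -0.3, -2.5]
opening: 0.291
```

>>> {"fn": "step_arm", "kwargs": {"rows": [[-3, -35, 0, 0, 0, -0.01, 15], [-6, -70, 0, 0, 0, -0.01, 15], [-9, -103, 0, 0, 0, -0.01, 15], [-11, -128, 0, 0, 0, -0.01, 15], [-13, -142, 0, 0, 0, -0.01, 15], [-13, -146, 0, 0, 0, -0.01, 15], [-13, -146, 0, 0, 0, -0.01, 15], [-13, -146, 0, 0, 0, -0.01, 15]]}}

```text
clock: 30.3
eef_pos: [527.0, -288.3, 268.8]
tcp_rot: [1.445, 1.566, -0.092]
contact_force: [-0.2, -0.9, -2.0]
opening: 0.296
```

```bash
python3 st.py
python3 - <<'E'
from h import *
grab('top','t3');grab('scene','s3');grab('wrist','w3'); print(r.sense()['eef_pos'])
yaw=np.radians(6.75); ex=np.array([np.cos(yaw),np.sin(yaw)]); ey=np.array([-ex[1],ex[0]]);B=np.array([565.4,-8.5])
def prof(n,c):
    P,_=cloud(n,c); L=np.dstack([(P[...,:2]-B)@ex,(P[...,:2]-B)@ey,P[...,2]])
    o=[]
    for lo in range(-130,130,26):
        m=(abs(L[...,0])<9)&(L[...,1]>lo+2)&(L[...,1]<lo+24)&(abs(L[...,2]-113)<9); o.append((np.median(L[m][:,2]) if m.sum()>15 else np.nan))
    return np.array(o)
for a,b,c in(('top0','t3','top'),('scene0','s3','scene'),('w2','w3','wrist')):
    p,q=prof(a,c),prof(b,c); print(c,p.round(1),q.round(1),(p-q).round(2))
a=cv2.imread('pics/s3.png')[160:340,220:400]; cv2.imwrite('pics/s3c.png',cv2.resize(a,None,fx=3.3,fy=3.3,interpolation=cv2.INTER_CUBIC))
E
```

```text
30.3 local x -71.05 y -273.31 z 268.81 F [-0.16 -0.86 -2.05] T [ 0.013 -0.006 -0.044] op 0.296 tilt [ 0.0045 -0.0004] yaw 1.94
[ 526.9939529  -288.49182172  268.82581695]
top [113.3 113.2 112.3 111.8 111.2 111.3 112.  112.5 114.2 115.7] [113.1 112.1 111.  109.8 109.4 109.2 109.3 110.4 111.3 112.8] [0.16 1.05 1.22 1.95 1.82 2.12 2.67 2.09 2.87 2.9 ]
scene [113.3 113.5 113.1 112.6 112.2 112.1 112.3 113.2 114.6 116.5] [113.6 112.4 111.7 110.6 110.1 110.1 110.1 110.9 112.1 113.4] [-0.26  1.15  1.36  2.01  2.09  2.04  2.27  2.35  2.48  3.11]
wrist [  nan 114.  113.2 112.6 112.1 112.1 112.6 113.5 114.9 115.9] [114.2 113.1 111.9 111.2   nan   nan   nan   nan   nan   nan] [ nan 0.93 1.23 1.41  nan  nan  nan  nan  nan  nan]
```

View pics/s3c.png

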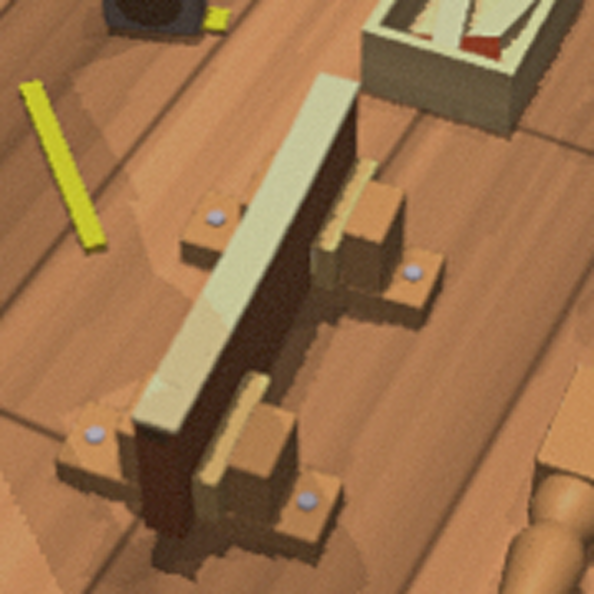

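View pics/w3.png

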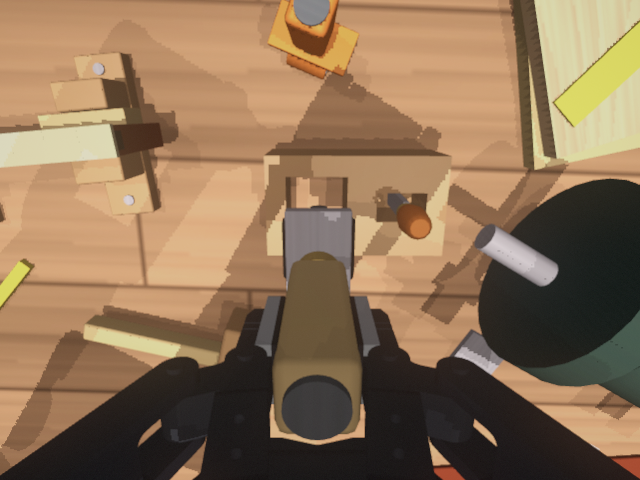

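The scene crop shows a smooth strip with no dark tongue showing. There is a faint mark near (160,390) at the home end. The depth differences say segments 1–9 sank 1–3 mm. In the wrist view the plate sits over the stand at (318,240). I'll enlarge the home end and check the alignment over the pocket.

Run:
```python
from h import *
a=cv2.imread('pics/s3.png')[255:315,250:310]; b=cv2.imread('pics/s3.png')[175:235,285:345]
k=cv2.imread('pics/w3.png')[100:190,0:180]
I=lambda u,w,h:cv2.resize(u,(w,h),interpolation=cv2.INTER_CUBIC)
cv2.imwrite('pics/c4.png',np.vstack([np.hstack([I(a,300,300),I(b,300,300)]),I(k,600,300)]))
P,p=cloud('w3','wrist'); z=np.load('pics/w3.npz'); pos=z['pos']; print(pos)
yaw=np.radians(1.8); ex=np.array([np.cos(yaw),np.sin(yaw)]); ey=np.array([-ex[1],ex[0]])
L=np.dstack([(P[...,:2]-pos[:2])@ex,(P[...,:2]-pos[:2])@ey,P[...,2]])
sub=L[200:290,275:365].reshape(-1,3); q=sub[(sub[:,2]>210)&(sub[:,2]<230)]; print('plate',np.percentile(q,[1,50,99],axis=0).round(1))
k=abs(q[:,2]-np.median(q[:,2]))<2.5; print(np.linalg.lstsq(np.c_[q[k,:2],np.ones(k.sum())],q[k,2],rcond=None)[0])
for lo,hi in((180,190),):pass
x,y,zz=P[...,0],P[...,1],P[...,2]
m=(x>470)&(x<580)&(y<-228)&(y>-415)&(abs(zz-70)<2.5); q=P[m]
print(cv2.minAreaRect(q[:,:2].astype(np.float32)),q[:,2].mean(), len(q))
# pocket: look for deep pixels within stand
m=(x>495)&(x<560)&(y<-250)&(y>-325)&(zz<55); print('pocket deep',np.percentile(P[m],[2,50,98],axis=0).round(1) if m.sum() else 0)
```

```text
[ 526.98477645 -288.39029597  268.83796301]
plate [[ -5.1 -16.  216. ]
 [ 19.2   0.5 220.6]
 [ 32.   17.4 227.6]]
[-2.63607989e-03 -8.68555777e-03  2.20688012e+02]
((527.4779663085938, -321.68145751953125), (89.95602416992188, 160.71368408203125), 1.978817343711853) 70.54424199702255 10929
pocket deep [[ 510.7 -313.6   -1. ]
 [ 527.4 -286.3    0.6]
 [ 542.7 -259.2   48.6]]
```

View pics/c4.png

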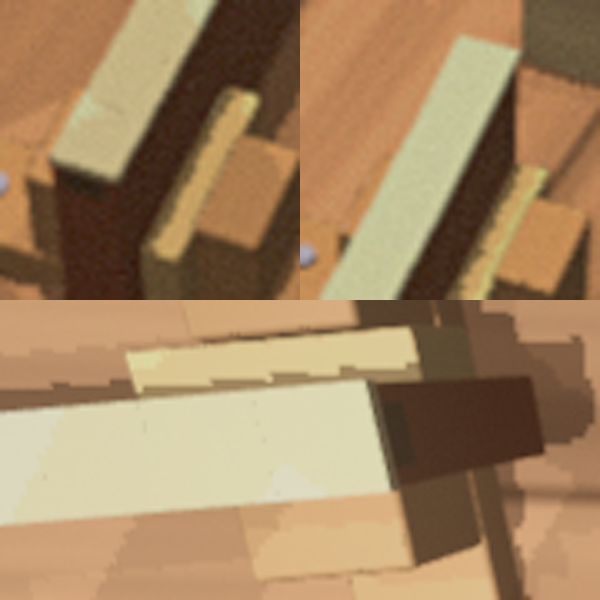

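The enlarged crops show the lip lying on the board at the home end and at the loose end, with only faint flush joints at (145,410) and (260,410). The pocket centre comes out at about (526.2,-286.9), which fits the recorded grasp pose. Lowering the roller back in.

>>> {"fn": "step_arm", "kwargs": {"rows": [[0.3, 1.2, -10, 0, 0.003, 0, 15], [0.3, 1.2, -30, 0, 0.003, 0, 15], [0.3, 1.2, -50, 0, 0.003, 0, 15], [0.3, 1.2, -66, 0, 0.003, 0, 15], [0.3, 1.2, -76, 0, 0.003, 0, 15], [0.3, 1.2, -80, 0, 0.003, 0, 15], [0.3, 1.2, -80, 0, 0.003, 0, 15], [0.3, 1.2, -80, 0, 0.003, 0, 15]]}}

```text
clock: 31.45
eef_pos: [527.7, -287.5, 189.5]
tcp_rot: [1.099, 1.568, -0.438]
contact_force: [0.6, 0.3, -2.6]
opening: 0.294
```

>>> {"fn": "step_arm", "kwargs": {"rows": [[0, 0, -6, 0, 0, 0, 15], [0, 0, -14, 0, 0, 0, 15], [0, 0, -24, 0, 0, 0, 15], [0, 0, -34, 0, 0, 0, 15], [0, 0, -44, 0, 0, 0, 15], [0, 0, -50, 0, 0, 0, 15], [0, 0, -54, 0, 0, 0, 15], [0, 0, -55, 0, 0, 0, 15]]}}

```text
clock: 32.45
eef_pos: [527.7, -287.5, 134.3]
tcp_rot: [1.107, 1.568, -0.43]
contact_force: [0.4, -0.3, -2.8]
opening: 0.291
```

```bash
python3 st.py; python3 -c "
from h import *
print(r.sense()['eef_pos'])"
```

```text
32.45 local x -70.27 y -272.67 z 134.32 F [ 0.44 -0.29 -2.84] T [-0.024  0.009 -0.006] op 0.291 tilt [ 0.0024 -0.0011] yaw 1.94
[ 527.66547936 -287.53840108  134.32344318]
```

No contact on the way in. Now the last millimetres, slowly.

>>> {"fn": "step_arm", "kwargs": {"rows": [[-0.2, 0.2, -1.5, 0, 0, 0, 15], [-0.3, 0.3, -3, 0, 0, 0, 15], [-0.3, 0.3, -4.5, 0, 0, 0, 15], [-0.3, 0.3, -5.5, 0, 0, 0, 15], [-0.3, 0.3, -6.2, 0, 0, 0, 15], [-0.3, 0.3, -6.7, 0, 0, 0, 15], [-0.3, 0.3, -7.0, 0, 0, 0, 15], [-0.3, 0.3, -7.2, 0, 0, 0, 15]]}}

```text
clock: 33.45
eef_pos: [527.4, -287.2, 127.1]
tcp_rot: [1.109, 1.568, -0.428]
contact_force: [-1.0, 1.0, -3.2]
opening: 0.294
```

```bash
python3 st.py
```

```text
33.45 local x -70.53 y -272.31 z 127.11 F [-0.98  0.97 -3.19] T [ 0.023 -0.007  0.023] op 0.294 tilt [ 0.0024 -0.0011] yaw 1.94
```

>>> {"fn": "step_arm", "kwargs": {"rows": [[0, 0, -0.2, 0, 0, 0, 15], [0, 0, -0.3, 0, 0, 0, 15], [0, 0, -0.4, 0, 0, 0, 15], [0, 0, -0.5, 0, 0, 0, 15], [0, 0, -0.6, 0, 0, 0, 15], [0, 0, -0.7, 0, 0, 0, 15], [0, 0, -0.8, 0, 0, 0, 15], [0, 0, -0.8, 0, 0, 0, 15]]}}

```text
clock: 34.45
eef_pos: [527.4, -287.3, 126.8]
tcp_rot: [1.095, 1.568, -0.442]
contact_force: [-2.3, 1.6, 6.3]
opening: 0.296
```

```bash
python3 st.py
```

```text
34.45 local x -70.47 y -272.40 z 126.80 F [-2.28  1.61  6.33] T [0.357 0.454 0.013] op 0.296 tilt [ 0.0026 -0.0012] yaw 1.94
```

It seated at z 126.8, the same height as at the grasp. Opening to 52 mm only, because the chisel is close.

>>> {"fn": "step_arm", "kwargs": {"rows": [[0, 0, 0.1, 0, 0, 0, 20], [0, 0, 0.1, 0, 0, 0, 28], [0, 0, 0.1, 0, 0, 0, 34], [0, 0, 0.1, 0, 0, 0, 40], [0, 0, 0.1, 0, 0, 0, 46], [0, 0, 0.1, 0, 0, 0, 52], [0, 0, 0.1, 0, 0, 0, 52], [0, 0, 0.1, 0, 0, 0, 52]], "force": 30}}

```text
clock: 35.45
eef_pos: [527.5, -287.3, 126.9]
tcp_rot: [1.105, 1.568, -0.432]
contact_force: [-0.3, 0.3, 0.7]
opening: 0.61
```

```bash
python3 st.py
python3 - <<'E'
from h import *
grab('scene','s4')
a=cv2.imread('pics/s4.png')[280:460,80:300]; cv2.imwrite('pics/s4c.png',cv2.resize(a,None,fx=3.3,fy=3.3))
E
```

```text
35.45 local x -70.44 y -272.40 z 126.93 F [-0.26  0.33  0.7 ] T [0.    0.021 0.004] op 0.61 tilt [ 0.0027 -0.0012] yaw 1.94
```

View pics/s4c.png

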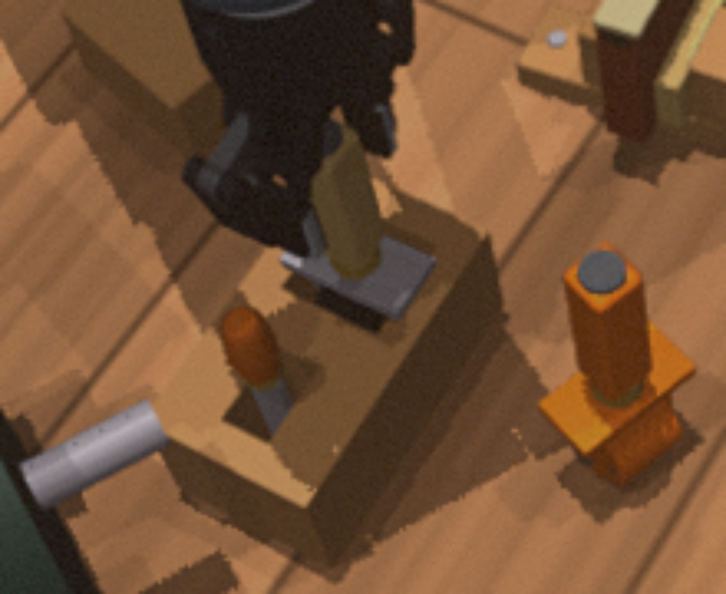

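The crop shows the roller upright, with its plate on the stand at (360,270), the fingers open and clear of the grip, and the chisel at (250,345) undisturbed. Retreating straight up.

>>> {"fn": "step_arm", "kwargs": {"rows": [[0, 0, 6, 0, 0, 0, 52], [0, 0, 22, 0, 0, 0, 52], [0, 0, 45, 0, 0, 0, 52], [0, 0, 70, 0, 0, 0, 52], [0, 0, 95, 0, 0, 0, 52], [0, 0, 125, 0, 0, 0, 52], [-10, 20, 160, 0, 0, 0, 52], [-40, 40, 185, 0, 0, 0, 52]]}}

```text
clock: 36.5
eef_pos: [488.1, -247.1, 314.7]
tcp_rot: [1.103, 1.565, -0.433]
contact_force: [-0.6, 0.6, -0.7]
opening: 0.612
```

>>> {"fn": "step_arm", "kwargs": {"rows": [[-25, 30, 10, 0, 0, 0, 52], [-50, 60, 15, 0, 0, 0, 52], [-70, 90, 15, 0, 0, 0, 52], [-85, 120, 15, 0, 0, 0, 52], [-95, 150, 15, 0, 0, 0, 52], [-100, 170, 15, 0, 0, 0, 52], [-100, 180, 15, 0, 0, 0, 52], [-100, 180, 15, 0, 0, 0, 52]]}}

```text
clock: 37.5
eef_pos: [388.5, -66.9, 330.4]
tcp_rot: [1.138, 1.564, -0.398]
contact_force: [0.3, -0.2, -0.6]
opening: 0.609
```

```bash
python3 st.py
python3 - <<'E'
from h import *
grab('scene','s5');grab('wrist','w5');grab('top','t5')
yaw=np.radians(6.75); ex=np.array([np.cos(yaw),np.sin(yaw)]); ey=np.array([-ex[1],ex[0]]);B=np.array([565.4,-8.5])
for n,c in(('t5','top'),('s5','scene'),('w5','wrist')):
    P,_=cloud(n,c); L=np.dstack([(P[...,:2]-B)@ex,(P[...,:2]-B)@ey,P[...,2]])
    o=[]
    for lo in range(-130,130,13):
        m=(abs(L[...,0])<9)&(L[...,1]>lo+1)&(L[...,1]<lo+12)&(abs(L[...,2]-112)<7); o.append((np.mean(L[m][:,2]) if m.sum()>15 else np.nan))
    print(c,np.round(o,1))
    x,y,z=P[...,0],P[...,1],P[...,2]
    for lo,hi in((75,82),(173,182)):
        m=(x>480)&(x<565)&(y<-255)&(y>-320)&(z>lo)&(z<hi)
        if m.sum()>20: print(' roller',lo,cv2.minAreaRect(P[m][:,:2].astype(np.float32)),np.median(P[m][:,2]))
E
```

```text
37.5 local x -182.58 y -37.24 z 330.35 F [ 0.33 -0.21 -0.58] T [ 0.033 -0.013  0.011] op 0.609 tilt [ 0.0066 -0.0028] yaw 2.02
top [113.4 112.8 112.1 111.7 111.2 110.5 110.2 109.8 109.6 109.  109.  109.3
 109.2 109.9 110.3 110.6 110.9 111.7 112.7 112.9]
 roller 75 ((526.1578979492188, -286.43402099609375), (65.58814239501953, 34.70714569091797), 0.3772423565387726) 77.65095390396613
 roller 173 ((525.8264770507812, -286.4339294433594), (25.668127059936523, 25.70579719543457), 0.12556186318397522) 177.21865067691613
scene [113.5 113.5 112.8 112.2 111.7 111.3 111.1 110.5 110.1 109.6 109.8 110.2
 110.1 110.4 110.6 111.8 111.6 112.2 113.6 114.1]
 roller 75 ((526.2144165039062, -288.0087585449219), (69.18060302734375, 35.251224517822266), 3.242098331451416) 78.34142529327994
 roller 173 ((526.847900390625, -289.0291442871094), (25.335981369018555, 24.632225036621094), 88.63135528564453) 177.8886659529336
wrist [  nan   nan   nan   nan   nan   nan   nan   nan   nan   nan   nan   nan
   nan   nan   nan 111.3 112.1 113.  113.4 114.2]
 roller 75 ((525.5650634765625, -286.34234619140625), (65.69327545166016, 36.216148376464844), 1.8566454648971558) 78.87840851466356
 roller 173 ((524.5015258789062, -277.7730712890625), (26.524242401123047, 11.470083236694336), 14.278789520263672) 176.02067521578715
```

View pics/s5.png

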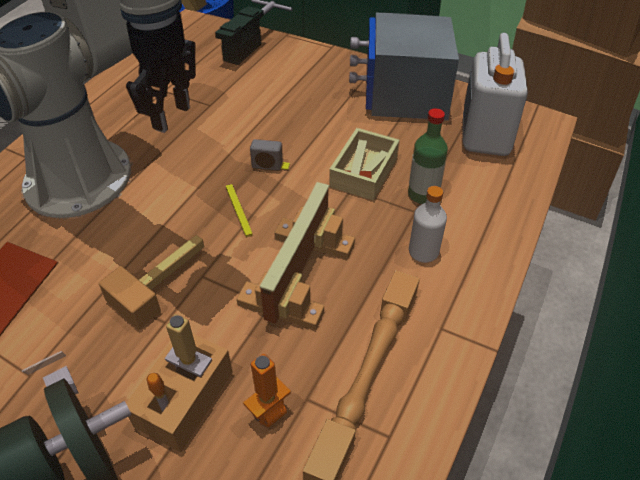

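View pics/w5.png

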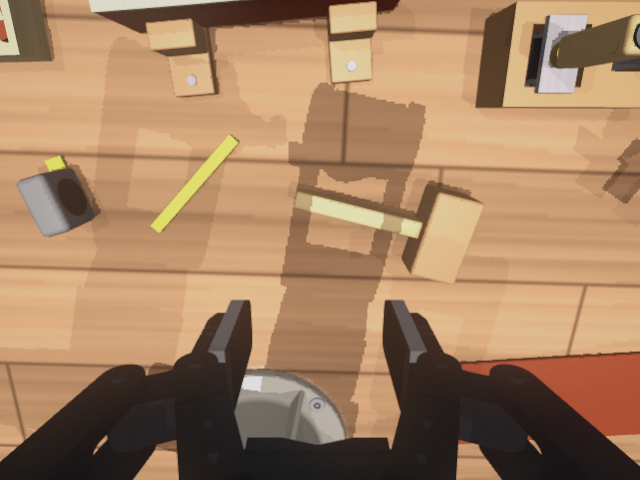

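The scene view shows the roller upright in the stand at (182,345), the strip flat, and the other objects where they were. In the wrist view the roller plate is at (560,55). There's time for one close look along the strip before signing off.

>>> {"fn": "step_arm", "kwargs": {"rows": [[20, 8, 0, 0, 0, 0, 52], [50, 18, 0, 0, 0, 0, 52], [85, 30, -5, 0, 0, 0, 52], [120, 42, -15, 0, 0, 0.02, 52], [150, 52, -30, 0, 0, 0.04, 52], [168, 58, -40, 0, 0, 0.06, 52], [171, 59, -45, 0, 0, 0.08, 52], [171, 59, -45, 0, 0, 0.08, 52]]}}

```text
clock: 38.65
eef_pos: [558.8, -8.9, 284.4]
tcp_rot: [0.964, 1.566, -0.493]
contact_force: [0.7, 0.5, 0.2]
opening: 0.61
```

```bash
python3 st.py
python3 - <<'E'
from h import *
grab('wrist','w6')
P,_=cloud('w6','wrist')
yaw=np.radians(6.75); ex=np.array([np.cos(yaw),np.sin(yaw)]); ey=np.array([-ex[1],ex[0]]);B=np.array([565.4,-8.5])
L=np.dstack([(P[...,:2]-B)@ex,(P[...,:2]-B)@ey,P[...,2]])
rows=[]
for lo in range(-130,130,13):
    m=(abs(L[...,0])<9)&(L[...,1]>lo+1)&(L[...,1]<lo+12)&(abs(L[...,2]-112)<7)
    rows.append((lo+6.5,L[m][:,2].mean(),m.sum()) if m.sum()>15 else (lo+6.5,np.nan,0))
A=np.array(rows); print(A.round(2).tolist())
k=np.isfinite(A[:,1]); c=np.polyfit(A[k,0],A[k,1],4); print((A[k,1]-np.polyval(c,A[k,0])).round(2))
ty=np.array([-121.3,-111.4,-106.2,-93.3,-79.5,-65.1,-51,-36.6,-22.15,-7.8,6.9,20.9,35.9,50.1,65,79.7,94,109,122.7]);tz=np.array([226.36,225.92,225.73,225.07,224.47,223.83,223.25,222.73,222.33,222.12,222.01,222.13,222.32,222.65,223.16,223.72,224.48,225.26,226.01])
print('trace-cam', (np.interp(A[:,0],ty,tz)-A[:,1]).round(2))
a=cv2.imread('pics/w6.png'); cv2.imwrite('pics/w6c.png',cv2.resize(a[170:330,60:580],(800,246)))
E
```

```text
38.65 local x -6.58 y 0.42 z 284.45 F [0.68 0.45 0.15] T [0.028 0.047 0.015] op 0.61 tilt [ 0.0045 -0.0024] yaw 6.53
[[-123.5, 114.43, 283.0], [-110.5, 113.87, 292.0], [-97.5, 113.3, 298.0], [-84.5, 112.71, 292.0], [-71.5, 112.12, 290.0], [-58.5, 111.54, 293.0], [-45.5, 110.97, 295.0], [-32.5, 110.63, 293.0], [-19.5, 110.43, 293.0], [-6.5, 110.13, 281.0], [6.5, 110.01, 283.0], [19.5, 110.14, 284.0], [32.5, 110.14, 290.0], [45.5, 110.47, 290.0], [58.5, 110.91, 286.0], [71.5, 111.36, 293.0], [84.5, 111.95, 297.0], [97.5, 112.63, 295.0], [110.5, 113.28, 297.0], [123.5, 114.01, 298.0]]
[ 0.   -0.01 -0.    0.02  0.02 -0.01 -0.08 -0.01  0.1   0.   -0.03  0.07
 -0.08 -0.03  0.02 -0.01  0.01  0.03 -0.01 -0.01]
trace-cam [111.93 112.02 111.99 111.98 112.   112.02 112.08 111.99 111.86 111.98
 112.01 111.98 112.13 112.07 112.03 112.05 112.02 112.04 112.06 112.  ]
```

View pics/w6.png

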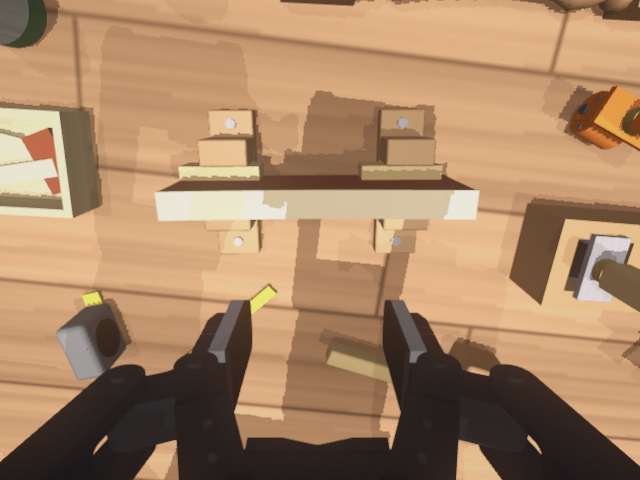

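The wrist view shows the strip unbroken from (158,205) to (478,205). The height profile is smooth, with residuals of 0.1 mm or less and no steps at the joints, and it matches the roller's own height trace. Signing off.

```bash
python3 -c "
from h import *
print(order.sign_off())"
```

```text
the job is handed in; nothing more can be done
None
```

I took the wooden-grip roller out of the stand and rolled the strip from the home end to the loose end. I then hung the roller back upright in its pocket, let go, and handed the job in at about 38.7 s of the 64 s limit.

**Pressing force:**
- The end-of-step readings showed about 14–19 N on the strip, against the 25 N bruise limit. Force was only read about once a second, so I can't rule out a brief peak in between.
- Over the first 10–15 mm at the home end, which was already down, the press was lighter, about 6–14 N. I made one short back-and-forth there before going on.

**Strip:** All cameras that could compare before and after showed it sank about 1 mm near the home end, rising to about 3 mm at the loose end. The final close-up height profile was smooth to 0.1 mm with no steps at the joints, and it matched the height trace of the roller.

**Roller:** It seated at the same gripper height as when I picked it up (126.8 mm). Afterwards the cameras measured its shoulder plate and grip top within about 2 mm of where they started.

**Other objects:** The chisel, the orange look-alike and the rest of the bench looked unmoved in the last pictures.

**Disagreements:**
- The cameras differ from each other by up to about 1 mm in absolute height.
- The home half of the strip reads about 0.4–0.7 mm higher than the loose half. I took this as the hand-cut hollow being uneven, because the change is smooth and shows in both the camera profile and the roller trace.

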